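# Fit a mortise deadlock into a door-edge sample

### The job

Take the brass-faced deadlock out of the dark wooden stand and fit it into the mortise slot of the pale oak door-edge sample, lowering it in under control rather than dropping it, until it is fully home with its brass faceplate resting flat on the wood; then let go. Either way round will do. Leave the steel-faced lock in its slot in the stand, and do not disturb the brass door knob standing between the stand and the sample.

Things in the scene. Friction and masses are not known exactly. Their poses are not given: they have to be found in the camera images.
- brass_lock: Lock to fit, loose, about 0.4 kg, upright in a stand slot. From below: dark steel case 16 (x) x 76 (y) x 60 (z) mm, its lowest 6 mm only 13 x 72; brass faceplate 26 (x) x 130 (y) x 4; brass bolt 14 (x) x 36 (y) x 40 (z) standing up mid-faceplate, good to grip across x from above. Height 104. Origin: centre of case underside; z up to the bolt. Same after a half turn about z.
- lock_seat (a point): Point of the brass lock in the middle of its faceplate's underside, 60 mm above the lock's origin, axes as the lock. The faceplate's upper face is 4 mm above it, the bolt's top 44 mm above it.
- door_sample: Pale oak door-edge sample, fixed: block 44 (x) x 200 (y) x 80 (z) mm on a dark plinth 90 x 220 x 12 mm; brass key escutcheons on its long faces. Flat top 92 mm above the counter, with the mortise slot in its middle. Origin: centre of the plinth's underside; y along block and slot.
- mortise_mouth (a point): Centre of the mortise slot's mouth, in the plane of the oak sample's top; axes as the sample. Slot 19 (x) x 79 (y) mm with a 2 mm chamfer round the mouth, 66 mm deep, going straight down. Fully home, lock_seat lies on this point.
- lock_stand: Dark wooden stand, fixed, 160 (x) x 150 (y) x 55 (z) mm, with two parallel slots 22 (x) x 82 (y) x 40 mm deep, 45 mm either side of its middle in x, running along y. The locks, either in either slot, stand on the slot floors 15 mm above the counter. Origin: centre of its underside.
- steel_lock: A second deadlock of the same shape and axes with steel-grey faceplate and bolt, loose in the stand's other slot; to be left there. Origin: centre of the case's underside.
- door_knob: Brass door knob, loose, standing on its round 56 mm foot between the stand and the oak sample, 63 mm high; to be left alone. Origin: centre of its foot.
There are look-alikes about, which are no part of the job. Leave any blue look-alike of the brass_lock alone. Of the things that look like the door_sample, take the one that is farthest to the robot's right at the start.

How it is judged:
By the outcome, as a careful person would: the job done as asked, in the order asked, and still so for the second after the job is handed in, with the robot touching nothing.
It also fails if it takes over 48 s, if anything falls off the work surface, if the arm or the gripper's body presses on something with over 40 N, if the wrist force passes 120 N, or if a joint passes its speed limit or range.

### The arm

A 7-joint arm with a two-finger parallel gripper is mounted at the origin on the work surface. World frame = base frame: x ahead of the robot, y to its left, z up, the work surface at z = 0. Lengths are in m, angles in rad, forces in N, time in s.
With the tool pointing down it reaches from about 0.425 to 0.925 m from the base axis. Payload 6.8 kg.
Tool frame: the origin (TCP) lies between the finger pads; the fingertips stand r.tcp_to_tips ahead of it and the grasp point (between the pads) lies 3 mm ahead of it (r.tcp_to_tips is the distance from the TCP to the fingertips, in m); z points along the fingers, y is the line along which they close (so a half turn about z gives the same grasp; the last joint's range is limited). The gripper opens to 85 mm and grips with 20 to 120 N. Pads are 22 mm wide; open, the fingers measure 114 mm over their backs; the gripper's body (76 mm by 85 mm) begins 54 mm behind the grasp point. The pads swing forward as they close: fully open they stand 13 mm farther back than shut.
Start: joints at [1.094, 0.477, 0.022, 1.555, -0.011, 1.109, -0.083], TCP at [0.243, -0.63, 0.253] pointing down, gripper open.
Joint ranges: [-2.96, 2.96], [-0.34, 2.1], [-1.41, 1.46], [0.24, 2.44], [-1.37, 4.51], [0.17, 1.92], [-2.96, 2.96]. Speed limits (rad/s): [2.39, 2.39, 3.14, 3.14, 3.14, 3.14, 3.14].

### API

Orientations are given as a rotation vector (axis times angle).
In Python, from bench import r gives the robot as it stands. The module is installed in compiled form; this text tells all that it offers.
- The arm moves only by the tool step_arm, never from a script. Its argument "moves" is a list of rows, each an object of numbers: "rx", "ry", "rz": the turn, a rotation vector about the tool's x, y, z in degrees; "dx", "dy", "dz": the shift along the tool's x, y, z in mm; "gripper": the opening, from -1 (shut) to 1 (fully open). In form: [{"rx": .., "ry": .., "rz": .., "dx": .., "dy": .., "dz": .., "gripper": ..}, ...]. A call has 1 to 20 rows; each row shifts and turns the commanded pose from where the row before left it, along the tool's axes as they then stand; what a row does not reach is not made up. A row lasts 1/8 s, in which the tool goes at most 62.5 mm and 10.7 degrees, less where a joint would pass 70% of its speed; a pose out of reach is approached as far as the arm can. A call is refused whole if a number of a shift passes 62.5 or a number of a turn 10.7, either way. A call with a gripper value outside its range is refused whole. The fingers move at their own pace and stop on an object; "grip_force" is the grip in N (left out, the last holds). Time passes only in rows, so rows that do not move let the fingers close. It gives the time, the measured TCP pose, the force, the opening and the grip force at its end, in the units of the state.
- r.get_obs(): the state, without advancing time (a new reading comes with each control period).
- r.grab_frame(name): name is "scene" or "top"; returns the picture (480x640x3 uint8, blue, green, red); there is no depth.
- r.camera_info(name): a dict with "mtx" (3x3 intrinsics, pixels), "rvec" (rotation vector, rad) and "tvec" (3), from world to camera coordinates, as OpenCV has them. Camera axes: x right, y down, z forward; pixel columns grow to the right and rows downward; lengths in m; the calibration is good to about 2 mm. A picture is of the moment at which its call begins. camera_info takes no time and is no camera call.
- r.hand_in(): hands the job in; it is judged then, once.
The state is a dict: "clock": time; "joints": joint angles; "qvel": joint speeds; "tau": joint torques, N m; "tcp_pos": TCP position; "orientation": TCP orientation; "contact_force": force on the tool from outside, world axes, zero at the start; "moment": the same for the moment, N m; "grip_width": finger opening in m; "gripper_force": force on a finger pad.
Only numpy, scipy, OpenCV 4.12 (cv2) and the standard library are available. Lean on these libraries where they do the work, as an engineer would, in place of code of your own. Each camera call takes 0.05 s, during which the arm holds its last target. There are 200 camera calls.

## Working session

There is one attempt and no reset: what is moved stays moved. The work goes in short steps, Python scripts to look and compute and a tool call to move; the robot and the scene stay as the last step left them, time stands still between calls to the robot, and variables do not carry over. Pictures are saved under pics/ and viewed, at most 10 in all, crops included, and the job is handed in when it is done.

Besides the shell and the picture viewer there is one more tool, called by a JSON object that holds its "fn" and its "kwargs". step_arm: Moves the arm, as the interface text tells. Its arguments: {"type":"object","properties":{"moves":{"type":"array","items":{"type":"object","properties":{"rx":{"type":"number"},"ry":{"type":"number"},"rz":{"type":"number"},"dx":{"type":"number"},"dy":{"type":"number"},"dz":{"type":"number"},"gripper":{"type":"number"}}}},"grip_force":{"type":"number"}},"required":["moves"]}

```bash
mkdir -p pics
python3 - <<'E'
from bench import r
import cv2,numpy as np
o=r.get_obs();print({k:np.round(v,3).tolist() for k,v in o.items()},r.tcp_to_tips)
for n in("scene","top"):
    cv2.imwrite(f"pics/{n}0.png",r.grab_frame(n));c=r.camera_info(n)
    R=cv2.Rodrigues(np.array(c["rvec"],float))[0];print(n,np.array(c["mtx"]).tolist(),-R.T@np.ravel(c["tvec"]),R.round(3).tolist())
E
```

```text
{'clock': 0.0, 'joints': [1.094, 0.478, 0.022, 1.556, -0.011, 1.109, -0.083], 'qvel': [-0.0, -0.002, 0.001, -0.0, -0.001, 0.001, 0.002], 'tau': [0.0, -59.644, 1.607, -28.12, 0.012, 0.009, -0.0], 'tcp_pos': [0.243, -0.629, 0.252], 'orientation': [-3.087, -0.576, 0.001], 'contact_force': [-0.517, 0.926, -0.243], 'moment': [-0.025, 0.033, 0.012], 'gripper_force': 0.0, 'grip_width': 0.086} 0.022
scene [[594.4860108496896, 0.0, 321.35952303249354], [0.0, 594.4860108496896, 241.20814977705425], [0.0, 0.0, 1.0]] [1.02238058 0.40471477 0.89714936] [[-0.606, 0.796, 0.015], [0.586, 0.459, -0.667], [-0.538, -0.396, -0.744]]
top [[578.9192514540466, 0.0, 324.06442441088376], [0.0, 578.9192514540466, 232.3555332786192], [0.0, 0.0, 1.0]] [ 0.30883623 -0.04500617  1.37622529] [[0.018, -1.0, -0.016], [-0.994, -0.016, -0.108], [0.108, 0.018, -0.994]]
```

View pics/scene0.png

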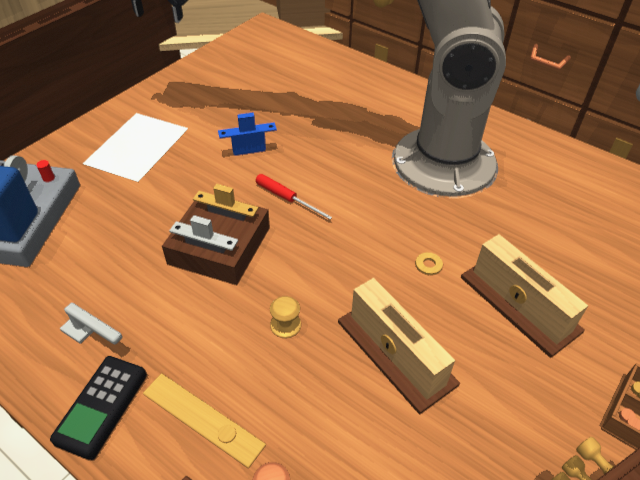

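View pics/top0.png

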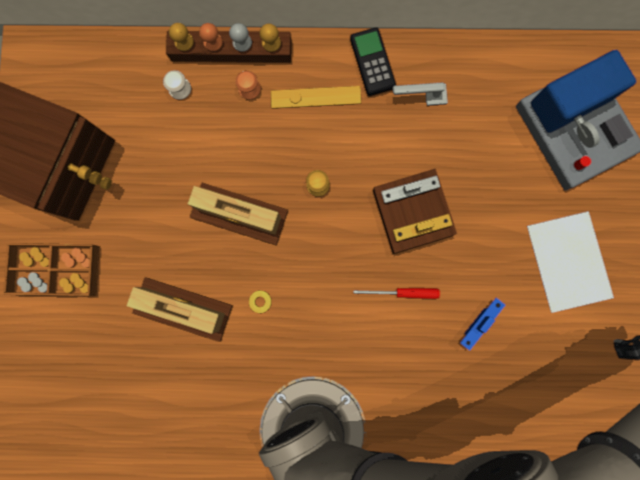

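The first pictures settle which objects are meant:
- **Sample:** the two oak candidates are at top (237,210) and (180,307). The robot's right is image right in the top view, so the one at (237,210) is meant, which is scene (400,340).
- **Lock:** the brass-faced one is at top (422,229), the steel one at (411,189), and the blue look-alike at (482,324).

I'll confirm these in an enlarged crop and measure.

```bash
cat > h.py <<'E'
from bench import r
import cv2,numpy as np
def ray(n,px):
    c=r.camera_info(n);K=np.array(c["mtx"]);R=cv2.Rodrigues(np.array(c["rvec"],float))[0];C=-R.T@np.ravel(c["tvec"])
    p=np.c_[np.reshape(px,(-1,2)),np.ones(len(np.reshape(px,(-1,2))))]
    return C,(R.T@np.linalg.inv(K)@p.T).T
def onz(n,px,z):
    C,d=ray(n,px);return C+d*((z-C[2])/d[:,2])[:,None]
def proj(n,P):
    c=r.camera_info(n);return cv2.projectPoints(np.array(P,float).reshape(-1,3),np.array(c["rvec"],float),np.array(c["tvec"],float),np.array(c["mtx"]),None)[0].reshape(-1,2)
E
python3 - <<'E'
import cv2,numpy as np
t=cv2.imread("pics/top0.png");s=cv2.imread("pics/scene0.png")
def cr(i,x,y,w,h,W,H):return cv2.resize(i[y:y+h,x:x+w],(W,H),interpolation=cv2.INTER_CUBIC)
a=np.hstack([cr(t,180,175,115,80,400,278),cr(t,365,160,100,100,278,278)])
b=np.hstack([cr(s,330,270,140,140,339,300),cr(s,160,175,120,106,339,300)])
cv2.imwrite("pics/crop.png",np.vstack([a,b]))
for n,i,ps in(("top",t,[(205,197),(270,222),(237,208),(227,210),(195,199),(422,229),(400,238),(411,185)]),("scene",s,[(365,290),(400,325),(445,360),(212,204),(224,190)])):
    h=cv2.cvtColor(i,cv2.COLOR_BGR2HSV);print(n,[h[y,x].tolist() for x,y in ps])
E
```

```text
top [[21, 129, 203], [20, 131, 203], [18, 142, 104], [18, 137, 197], [23, 123, 203], [22, 174, 157], [22, 174, 202], [35, 18, 182]]
scene [[23, 105, 248], [17, 124, 119], [24, 100, 247], [19, 162, 195], [19, 160, 228]]
```

View pics/crop.png

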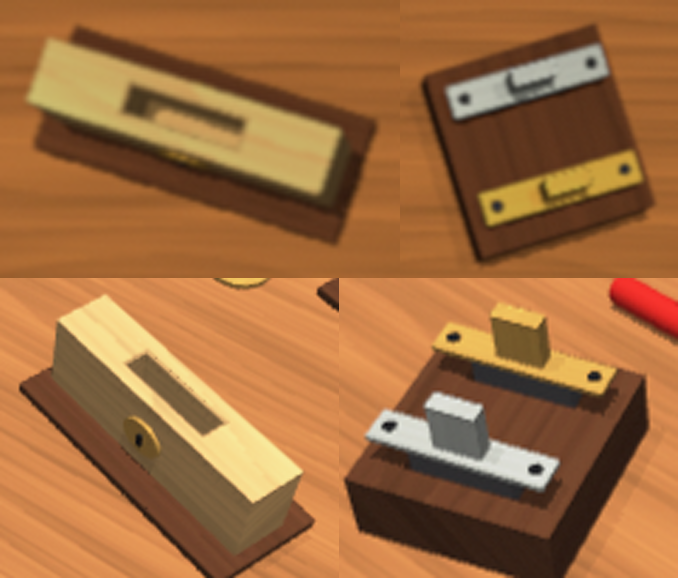

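The crop confirms the brass lock as the lower plate in the stand (top view) and the right-hand oak sample with its empty slot. Next I'll measure both in the two views.

```bash
cat > m.py <<'E'
from h import *
def comp(m,near):
    k,l,st,ce=cv2.connectedComponentsWithStats(m.astype(np.uint8))
    i=1+np.argmin(np.where(st[1:,4]>60,np.hypot(*(ce[1:]-near).T),1e9));return l==i
def rect(n,m,z):
    c=max(cv2.findContours(m.astype(np.uint8),0,1)[0],key=cv2.contourArea).reshape(-1,2).astype(float)
    P=onz(n,c,z)[:,:2];(cx,cy),(w,h),a=cv2.minAreaRect((P*1000).astype(np.float32))
    if w<h:a+=90;w,h=h,w
    return np.round([cx,cy,w,h,(a+90)%180-90],1)
E
python3 - <<'E'
from m import *
t=cv2.imread("pics/top0.png");s=cv2.imread("pics/scene0.png")
ht=cv2.cvtColor(t,cv2.COLOR_BGR2HSV);hs=cv2.cvtColor(s,cv2.COLOR_BGR2HSV)
def m(h,lo,hi,near,box):
    a=cv2.inRange(h,lo,hi);b=np.zeros_like(a);x0,y0,x1,y1=box;b[y0:y1,x0:x1]=a[y0:y1,x0:x1];return comp(b>0,near)
print("lock top",rect("top",m(ht,(15,140,110),(30,255,255),(422,229),(380,205,465,250)),.079))
k=m(hs,(15,90,225),(32,255,255),(400,330),(340,270,470,400))
print("oak scene",rect("scene",k,.092))
ko=m(ht,(16,80,165),(32,160,255),(237,210),(180,175,295,250))
print("oak top",rect("top",ko,.092))
for n,mk,seed in(("scene",k,(404,325)),("top",ko,(237,208))):
    f=mk.astype(np.uint8);cs,hi=cv2.findContours(f,cv2.RETR_CCOMP,1)
    for c,q in zip(cs,hi[0]):
        if q[3]>=0 and cv2.contourArea(c)>40:
            z=np.zeros_like(f);cv2.drawContours(z,[c],-1,1,-1);print("slot",n,rect(n,z,.092))
# scene lock: bolt top at .119 
b=m(hs,(15,120,100),(32,255,255),(225,200),(185,178,265,225))
v=np.where(b,hs[...,2],0);print(np.unique(v[b]//10*10,return_counts=True))
for hp in((254,207),(201,196)):
    print(onz("scene",hp,.079).round(4))
E
```

```text
lock top [ 465.7 -242.3  133.8   29.1  -72.9]
oak scene [501.1 187.1 200.3  44.6  73.3]
oak top [500.7 187.3 200.6  44.4  73.2]
slot scene [502.2 186.9  85.   24.8  73.9]
slot top [501.9 185.3  85.1  25.2  76.8]
(array([100, 110, 120, 130, 140, 150, 160, 170, 180, 190, 200, 210, 220,
       230, 240], dtype=uint8), array([ 41, 201,  25,  12,  25,  11,   9,  10,  12,  29,  13,  29, 115,
       360,  20]))
[[ 0.441  -0.1873  0.079 ]]
[[ 0.4824 -0.29    0.079 ]]
```

```bash
cat > go.py <<'E'
from m import *
from scipy.spatial.transform import Rotation as Ro
def plan(x,y,z,yang):
    """deltas (mm, deg) in the present tool frame to reach TCP x,y,z, tool y axis along yang (deg, mod 180)"""
    o=r.get_obs();R=Ro.from_rotvec(o["orientation"]).as_matrix()
    cy=np.degrees(np.arctan2(R[1,1],R[0,1]))
    d=(yang-cy+90)%180-90
    a=np.radians(cy+d);yv=np.array([np.cos(a),np.sin(a),0]);zv=np.array([0,0,-1.]);T=np.c_[np.cross(yv,zv),yv,zv]
    print("tcp",np.round(o["tcp_pos"],4),"tooly",cy.round(2),"tilt",R[:,2].round(4),"t",round(o["clock"],2),"q7",round(o["joints"][6],2))
    print("shift in present frame",(1000*R.T@(np.array([x,y,z])-o["tcp_pos"])).round(1),"turn",np.degrees(Ro.from_matrix(R.T@T).as_rotvec()).round(2))
    print("force",np.round(o["contact_force"],1),"w",round(o["grip_width"],4),"gf",round(o["gripper_force"],1))
E
python3 - <<'E'
from go import *
for n in("top","scene"):
    i=cv2.imread(f"pics/{n}0.png");h=cv2.cvtColor(i,cv2.COLOR_BGR2HSV)
    P=[]
    for g in ([.445,-.18],[.482,-.30]) if n=="top" else ([.441,-.187],[.4824,-.29]):
        u,v=proj(n,[*g,.079])[0]; 
        x0,y0=int(u)-7,int(v)-6;p=i[y0:y0+13,x0:x0+15].astype(float).sum(2)
        if n=="top":
            cv2.imwrite("/tmp/x.png",p)
        w=np.clip(200-p,0,None)*1.;yy,xx=np.mgrid[:13,:15]
        hv=h[y0:y0+13,x0:x0+15];w[~((hv[...,2]<110))]=0
        print(n,(u,v),w.sum());
        if w.sum()>0:
            c=((xx*w).sum()/w.sum()+x0,(yy*w).sum()/w.sum()+y0);P.append(onz(n,c,.079)[0]);print(c)
    P=np.array(P);print(P.round(4));
    if len(P)==2:print(P.mean(0).round(4),np.degrees(np.arctan2(*(P[0]-P[1])[1::-1])))
# bolt top face in scene: bright part of the bolt
plan(.4657,-.242,.2,17)
E
```

```text
top (np.float64(394.655857673881), np.float64(235.50349137971827)) 4907.0
(np.float64(390.2198899531282), np.float64(236.0817199918484))
top (np.float64(448.13229226656154), np.float64(220.01230716877203)) 307.0
(np.float64(446.5798045602606), np.float64(221.05211726384366))
[[ 0.4435 -0.1701  0.079 ]
 [ 0.4796 -0.2965  0.079 ]]
[ 0.4616 -0.2333  0.079 ] 105.9130633618449
scene (np.float64(254.11592054610804), np.float64(207.0891623355936)) 670.0
(np.float64(249.82985074626865), np.float64(209.37014925373134))
scene (np.float64(200.99721540539565), np.float64(195.99253616409945)) 546.0
(np.float64(199.99084249084248), np.float64(195.4981684981685))
[[ 0.4508 -0.1894  0.079 ]
 [ 0.4826 -0.2926  0.079 ]]
[ 0.4667 -0.241   0.079 ] 107.13490566913711
tcp [ 0.2431 -0.6291  0.2524] tooly -68.87 tilt [-7.0e-04  1.6e-03 -1.0e+00] t 0.1 q7 -0.08
shift in present frame [ 347.2 -280.8   52.8] turn [-9.000e-02 -7.000e-02 -8.587e+01]
force [ 0.4  0.5 -0.9] w 0.0854 gf 0.0[ WARN:0@0.041] global loadsave.cpp:1063 imwrite_ Unsupported depth image for selected encoder is fallbacked to CV_8U.
```

{"fn": "step_arm", "kwargs": {"moves": [{"dx": 29,"dy": -23.4,"gripper": 0},{"dx": 29,"dy": -23.4},{"dx": 29,"dy": -23.4},{"dx": 29,"dy": -23.4},{"dx": 29,"dy": -23.4},{"dx": 29,"dy": -23.4},{"dx": 29,"dy": -23.4},{"dx": 29,"dy": -23.4},{"dx": 29,"dy": -23.4},{"dx": 29,"dy": -23.4},{"dx": 29,"dy": -23.4},{"dx": 28,"dy": -23.4},{"rz": -10.6},{"rz": -10.6},{"rz": -10.6},{"rz": -10.6},{"rz": -10.6},{"rz": -10.6},{"rz": -10.6},{"rz": -10.6}]}}

```text
invalid input at $.moves[0]: expected keys rx, ry, rz, dx, dy, dz, gripper
```

Run:
```python
from go import *
plan(.466,-.2415,.17,17.1)
cv2.imwrite("pics/s1.png",r.grab_frame("scene")[100:340,100:420])
```

```text
tcp [ 0.2431 -0.6291  0.2524] tooly -68.87 tilt [-7.0e-04  1.6e-03 -1.0e+00] t 0.1 q7 -0.08
shift in present frame [ 347.6 -281.1   82.8] turn [-9.000e-02 -7.000e-02 -8.597e+01]
force [ 0.4  0.5 -0.9] w 0.0854 gf 0.0
```

View pics/s1.png

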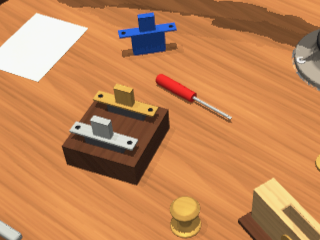

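The call was refused because every row needs all seven keys, so the arm hasn't moved. The picture shows the scene unchanged.

{"fn": "step_arm", "kwargs": {"moves": [{"rx": 0,"ry": 0,"rz": 0,"dx": 29,"dy": -23.4,"dz": 0,"gripper": 0},{"rx": 0,"ry": 0,"rz": 0,"dx": 29,"dy": -23.4,"dz": 0,"gripper": 0},{"rx": 0,"ry": 0,"rz": 0,"dx": 29,"dy": -23.4,"dz": 0,"gripper": 0},{"rx": 0,"ry": 0,"rz": 0,"dx": 29,"dy": -23.4,"dz": 0,"gripper": 0},{"rx": 0,"ry": 0,"rz": 0,"dx": 29,"dy": -23.4,"dz": 0,"gripper": 0},{"rx": 0,"ry": 0,"rz": 0,"dx": 29,"dy": -23.4,"dz": 0,"gripper": 0},{"rx": 0,"ry": 0,"rz": 0,"dx": 29,"dy": -23.4,"dz": 0,"gripper": 0},{"rx": 0,"ry": 0,"rz": 0,"dx": 29,"dy": -23.4,"dz": 0,"gripper": 0},{"rx": 0,"ry": 0,"rz": 0,"dx": 29,"dy": -23.4,"dz": 0,"gripper": 0},{"rx": 0,"ry": 0,"rz": 0,"dx": 29,"dy": -23.4,"dz": 0,"gripper": 0},{"rx": 0,"ry": 0,"rz": 0,"dx": 29,"dy": -23.4,"dz": 0,"gripper": 0},{"rx": 0,"ry": 0,"rz": 0,"dx": 28,"dy": -23.4,"dz": 0,"gripper": 0},{"rx": 0,"ry": 0,"rz": -10.6,"dx": 0,"dy": 0,"dz": 0,"gripper": 0},{"rx": 0,"ry": 0,"rz": -10.6,"dx": 0,"dy": 0,"dz": 0,"gripper": 0},{"rx": 0,"ry": 0,"rz": -10.6,"dx": 0,"dy": 0,"dz": 0,"gripper": 0},{"rx": 0,"ry": 0,"rz": -10.6,"dx": 0,"dy": 0,"dz": 0,"gripper": 0},{"rx": 0,"ry": 0,"rz": -10.6,"dx": 0,"dy": 0,"dz": 0,"gripper": 0},{"rx": 0,"ry": 0,"rz": -10.6,"dx": 0,"dy": 0,"dz": 0,"gripper": 0},{"rx": 0,"ry": 0,"rz": -10.6,"dx": 0,"dy": 0,"dz": 0,"gripper": 0},{"rx": 0,"ry": 0,"rz": -10.6,"dx": 0,"dy": 0,"dz": 0,"gripper": 0}]}}

```text
clock: 2.65
tcp_pos: [0.4656, -0.2426, 0.2531]
orientation: [-1.884, -2.513, 0.0]
contact_force: [-0.6, -0.4, -0.4]
grip_width: 0.0426
gripper_force: 0.0
```

Run:
```python
from go import *
plan(.466,-.2415,.15,17.1)
```

```text
tcp [ 0.4656 -0.2426  0.2531] tooly 16.27 tilt [-4.e-04  2.e-04 -1.e+00] t 2.65 q7 0.53
shift in present frame [  0.9   0.8 103.1] turn [-0.02 -0.02 -0.83]
force [-0.6 -0.4 -0.4] w 0.0426 gf 0.0
```

{"fn": "step_arm", "kwargs": {"moves": [{"rx": 0,"ry": 0,"rz": -0.8,"dx": 0.9,"dy": 0.8,"dz": 35,"gripper": 0},{"rx": 0,"ry": 0,"rz": 0,"dx": 0,"dy": 0,"dz": 35,"gripper": 0},{"rx": 0,"ry": 0,"rz": 0,"dx": 0,"dy": 0,"dz": 33,"gripper": 0},{"rx": 0,"ry": 0,"rz": 0,"dx": 0,"dy": 0,"dz": 0,"gripper": 0}]}}

```text
clock: 3.15
tcp_pos: [0.4644, -0.2408, 0.1481]
orientation: [-1.871, -2.517, 0.002]
contact_force: [-0.1, 0.0, -0.4]
grip_width: 0.0426
gripper_force: 0.0
```

Run:
```python
from go import *
plan(.466,-.2415,.105,17.1)
i=r.grab_frame("scene");cv2.imwrite("pics/s2.png",cv2.resize(i[130:270,130:300],(728,600),interpolation=cv2.INTER_CUBIC))
```

```text
tcp [ 0.4644 -0.2408  0.1481] tooly 16.74 tilt [-0.005   0.0024 -1.    ] t 3.15 q7 0.47
shift in present frame [-1.3  1.5 43.1] turn [-0.23 -0.22 -0.36]
force [-0.1  0.  -0.4] w 0.0426 gf 0.0
```

View pics/s2.png

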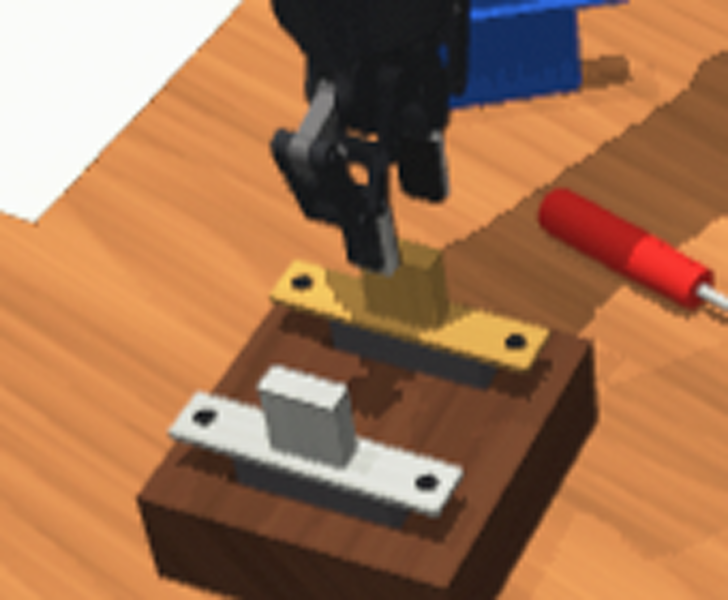

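The fingers straddle the brass bolt (crop about (405,285)), with the near finger at (375,250). The plate holes at (302,283) and (515,342) fit the measured pose, so I'll go down.

{"fn": "step_arm", "kwargs": {"moves": [{"rx": 0,"ry": 0,"rz": 0,"dx": 0,"dy": 0,"dz": 0,"gripper": 0},{"rx": 0,"ry": 0,"rz": 0,"dx": 0,"dy": 0,"dz": 15,"gripper": 0},{"rx": 0,"ry": 0,"rz": 0,"dx": 0,"dy": 0,"dz": 15,"gripper": 0},{"rx": 0,"ry": 0,"rz": 0,"dx": 0,"dy": 0,"dz": 10,"gripper": 0},{"rx": 0,"ry": 0,"rz": 0,"dx": 0,"dy": 0,"dz": 0,"gripper": 0},{"rx": 0,"ry": 0,"rz": 0,"dx": 0,"dy": 0,"dz": 0,"gripper": 0},{"rx": 0,"ry": 0,"rz": 0,"dx": 0,"dy": 0,"dz": 0,"gripper": 0}]}}

```text
clock: 4.08
tcp_pos: [0.4667, -0.2417, 0.1107]
orientation: [1.874, 2.52, 0.0]
contact_force: [-0.9, 0.5, -0.4]
grip_width: 0.043
gripper_force: 0.0
```

Run:
```python
from go import *
plan(.4665,-.2413,.106,17.1)
```

```text
tcp [ 0.4667 -0.2417  0.1107] tooly 16.73 tilt [ 8.e-04 -4.e-04 -1.e+00] t 4.08 q7 0.44
shift in present frame [ 0.4 -0.1  4.7] turn [ 0.04  0.03 -0.37]
force [-0.9  0.5 -0.4] w 0.043 gf 0.0
```

{"fn": "step_arm", "kwargs": {"grip_force": 60, "moves": [{"rx": 0,"ry": 0,"rz": -0.4,"dx": 0,"dy": 0,"dz": 4,"gripper": 0},{"rx": 0,"ry": 0,"rz": 0,"dx": 0,"dy": 0,"dz": 0,"gripper": 0},{"rx": 0,"ry": 0,"rz": 0,"dx": 0,"dy": 0,"dz": 0,"gripper": -0.4},{"rx": 0,"ry": 0,"rz": 0,"dx": 0,"dy": 0,"dz": 0,"gripper": -1},{"rx": 0,"ry": 0,"rz": 0,"dx": 0,"dy": 0,"dz": 0,"gripper": -1},{"rx": 0,"ry": 0,"rz": 0,"dx": 0,"dy": 0,"dz": 0,"gripper": -1},{"rx": 0,"ry": 0,"rz": 0,"dx": 0,"dy": 0,"dz": 0,"gripper": -1},{"rx": 0,"ry": 0,"rz": 0,"dx": 0,"dy": 0,"dz": 0,"gripper": -1}]}}

```text
clock: 5.08
tcp_pos: [0.4666, -0.2416, 0.1065]
orientation: [1.865, 2.527, 0.0]
contact_force: [0.2, 0.8, 2.2]
grip_width: 0.0137
gripper_force: 59.1
```

{"fn": "step_arm", "kwargs": {"moves": [{"rx": 0,"ry": 0,"rz": 0,"dx": 0,"dy": 0,"dz": -8,"gripper": -1},{"rx": 0,"ry": 0,"rz": 0,"dx": 0,"dy": 0,"dz": -12,"gripper": -1},{"rx": 0,"ry": 0,"rz": 0,"dx": 0,"dy": 0,"dz": -15,"gripper": -1},{"rx": 0,"ry": 0,"rz": 0,"dx": 0,"dy": 0,"dz": -20,"gripper": -1},{"rx": 0,"ry": 0,"rz": 0,"dx": 0,"dy": 0,"dz": -20,"gripper": -1},{"rx": 0,"ry": 0,"rz": 0,"dx": 0,"dy": 0,"dz": -20,"gripper": -1},{"rx": 0,"ry": 0,"rz": 0,"dx": 0,"dy": 0,"dz": -20,"gripper": -1},{"rx": 0,"ry": 0,"rz": 0,"dx": 0,"dy": 0,"dz": 0,"gripper": -1},{"rx": 0,"ry": 0,"rz": 0,"dx": 0,"dy": 0,"dz": 0,"gripper": -1}]}}

```text
clock: 6.2
tcp_pos: [0.4658, -0.2414, 0.2209]
orientation: [-1.865, -2.527, 0.0]
contact_force: [-1.1, -0.0, -5.1]
grip_width: 0.0133
gripper_force: 58.8
```

Run:
```python
from go import *
plan(.501,.187,.22,-16.7)
i=r.grab_frame("scene");t=r.grab_frame("top");np.save("l_s.npy",i);np.save("l_t.npy",t)
cv2.imwrite("pics/s3.png",np.hstack([cv2.resize(i[90:270,130:310],(400,400),interpolation=2),cv2.resize(t[150:290,360:500],(400,400),interpolation=2)]))
```

```text
tcp [ 0.4658 -0.2414  0.2209] tooly 17.13 tilt [-7.e-04  2.e-04 -1.e+00] t 6.2 q7 0.53
shift in present frame [399.  159.8   1. ] turn [-4.000e-02 -1.000e-02  3.383e+01]
force [-1.1 -0.  -5.1] w 0.0133 gf 58.8
```

View pics/s3.png

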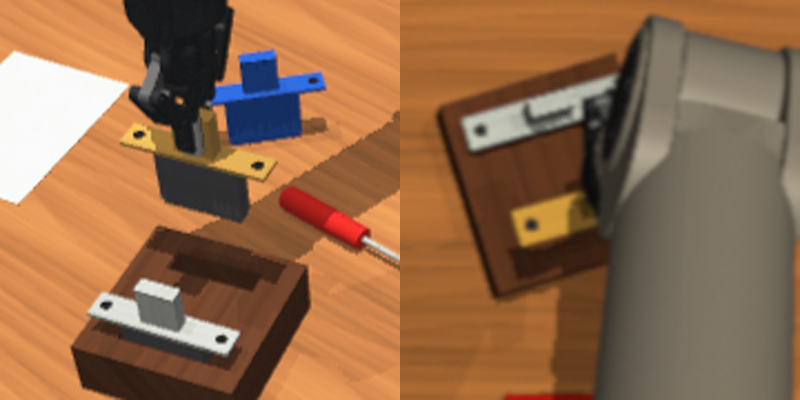

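The brass lock is out of its slot and hangs level; its plate holes are at crop (140,135) and (258,166). The steel lock is still in place. I'll carry it over at this height.

{"fn": "step_arm", "kwargs": {"moves": [{"rx": 0,"ry": 0,"rz": 0,"dx": 15,"dy": 6,"dz": 0,"gripper": -1},{"rx": 0,"ry": 0,"rz": 0,"dx": 25,"dy": 10,"dz": 0,"gripper": -1},{"rx": 0,"ry": 0,"rz": 0,"dx": 33,"dy": 13,"dz": 0,"gripper": -1},{"rx": 0,"ry": 0,"rz": 0,"dx": 33,"dy": 13,"dz": 0,"gripper": -1},{"rx": 0,"ry": 0,"rz": 0,"dx": 33,"dy": 13,"dz": 0,"gripper": -1},{"rx": 0,"ry": 0,"rz": 0,"dx": 33,"dy": 13,"dz": 0,"gripper": -1},{"rx": 0,"ry": 0,"rz": 0,"dx": 33,"dy": 13,"dz": 0,"gripper": -1},{"rx": 0,"ry": 0,"rz": 0,"dx": 33,"dy": 13,"dz": 0,"gripper": -1},{"rx": 0,"ry": 0,"rz": 0,"dx": 33,"dy": 13,"dz": 0,"gripper": -1},{"rx": 0,"ry": 0,"rz": 0,"dx": 33,"dy": 13,"dz": 0,"gripper": -1},{"rx": 0,"ry": 0,"rz": 0,"dx": 33,"dy": 13,"dz": 0,"gripper": -1},{"rx": 0,"ry": 0,"rz": 0,"dx": 33,"dy": 14,"dz": 0,"gripper": -1},{"rx": 0,"ry": 0,"rz": 0,"dx": 20,"dy": 9,"dz": 0,"gripper": -1},{"rx": 0,"ry": 0,"rz": 0,"dx": 9,"dy": 4,"dz": 0,"gripper": -1},{"rx": 0,"ry": 0,"rz": 7,"dx": 0,"dy": 0,"dz": 0,"gripper": -1},{"rx": 0,"ry": 0,"rz": 8,"dx": 0,"dy": 0,"dz": 0,"gripper": -1},{"rx": 0,"ry": 0,"rz": 8,"dx": 0,"dy": 0,"dz": 0,"gripper": -1},{"rx": 0,"ry": 0,"rz": 6.8,"dx": 0,"dy": 0,"dz": 0,"gripper": -1},{"rx": 0,"ry": 0,"rz": 4,"dx": 0,"dy": 0,"dz": 0,"gripper": -1},{"rx": 0,"ry": 0,"rz": 0,"dx": 0,"dy": 0,"dz": 0,"gripper": -1}]}}

```text
clock: 8.8
tcp_pos: [0.5013, 0.1865, 0.221]
orientation: [2.52, 1.876, -0.001]
contact_force: [-1.3, -0.0, -3.6]
grip_width: 0.0134
gripper_force: 58.6
```

Run:
```python
from go import *
plan(.501,.187,.20,-16.7)
i=r.grab_frame("scene");t=r.grab_frame("top");np.save("a_s.npy",i);np.save("a_t.npy",t)
print(proj("scene",r.get_obs()["tcp_pos"]))
cv2.imwrite("pics/s4.png",np.hstack([cv2.resize(i[210:410,320:480],(400,500),interpolation=2),cv2.resize(t[150:290,170:282],(400,500),interpolation=2)]))
```

```text
tcp [0.5013 0.1865 0.221 ] tooly -16.66 tilt [-6.e-04 -7.e-04 -1.e+00] t 8.8 q7 -0.94
shift in present frame [ 0.4 -0.4 21. ] turn [-0.02  0.05  0.04]
force [-1.3 -0.  -3.6] w 0.0134 gf 58.6
[[411.60729044 272.42542866]]
```

View pics/s4.png

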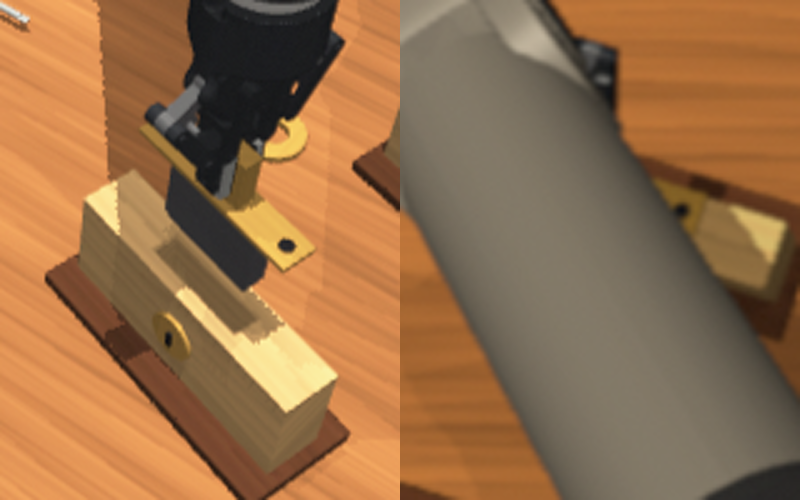

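The lock hangs above the mortise. The +y hole is visible in the scene crop at (288,245), and the -y hole in the top crop at (281,210). I'll compare both with where they should be.

Run:
```python
from go import *
zt=.1935;P={}
for n,f,c in(("scene","a_s.npy",(435,308)),("top","a_t.npy",(248.5,208.8))):
    g=cv2.cvtColor(np.load(f),cv2.COLOR_BGR2GRAY).astype(float);x0,y0=int(c[0])-5,int(c[1])-4
    p=g[y0:y0+9,x0:x0+11];w=np.clip(np.percentile(p,50)*.7-p,0,None)
    yy,xx=np.mgrid[:9,:11]
    if n=="top":w[np.hypot(xx-5,yy-4)>3.5]=0
    q=((xx*w).sum()/w.sum()+x0,(yy*w).sum()/w.sum()+y0);P[n]=onz(n,q,zt)[0,:2]*1000;print(n,q,P[n].round(1))
a,b=P["scene"],P["top"];d=a-b
print("mid",((a+b)/2).round(1),"len",np.hypot(*d).round(1),"ang",np.degrees(np.arctan2(d[1],d[0])).round(2))
```

```text
scene (np.float64(434.2088818839236), np.float64(307.75375486742075)) [516.3 238.2]
top (np.float64(248.1301684532925), np.float64(208.64624808575803)) [484.  134.7]
mid [500.1 186.5] len 108.4 ang 72.65
```

The lock centre is within about 1 mm and 0.6° of the slot, so I'll make a small correction and lower it.

{"fn": "step_arm", "kwargs": {"moves": [{"rx": 0,"ry": 0,"rz": -0.4,"dx": 0.5,"dy": 0.5,"dz": 8,"gripper": -1},{"rx": 0,"ry": 0,"rz": 0,"dx": 0,"dy": 0,"dz": 10,"gripper": -1},{"rx": 0,"ry": 0,"rz": 0,"dx": 0,"dy": 0,"dz": 10,"gripper": -1},{"rx": 0,"ry": 0,"rz": 0,"dx": 0,"dy": 0,"dz": 5,"gripper": -1},{"rx": 0,"ry": 0,"rz": 0,"dx": 0,"dy": 0,"dz": 3,"gripper": -1},{"rx": 0,"ry": 0,"rz": 0,"dx": 0,"dy": 0,"dz": 3,"gripper": -1},{"rx": 0,"ry": 0,"rz": 0,"dx": 0,"dy": 0,"dz": 3,"gripper": -1},{"rx": 0,"ry": 0,"rz": 0,"dx": 0,"dy": 0,"dz": 2,"gripper": -1},{"rx": 0,"ry": 0,"rz": 0,"dx": 0,"dy": 0,"dz": 0,"gripper": -1},{"rx": 0,"ry": 0,"rz": 0,"dx": 0,"dy": 0,"dz": 0,"gripper": -1}]}}

```text
clock: 10.15
tcp_pos: [0.5024, 0.1873, 0.1774]
orientation: [2.513, 1.885, 0.0]
contact_force: [-0.0, 0.6, -4.0]
grip_width: 0.0134
gripper_force: 58.6
```

Run:
```python
from go import *
plan(.5019,.1873,.1235,-16.5)
```

```text
tcp [0.5024 0.1873 0.1774] tooly -16.27 tilt [ 3.e-04  1.e-04 -1.e+00] t 10.15 q7 -0.96
shift in present frame [-0.2 -0.5 53.9] turn [ 0.01 -0.01  0.23]
force [-0.   0.6 -4. ] w 0.0134 gf 58.6
```

{"fn": "step_arm", "kwargs": {"moves": [{"rx": 0,"ry": 0,"rz": 0,"dx": 0,"dy": -0.4,"dz": 2,"gripper": -1},{"rx": 0,"ry": 0,"rz": 0,"dx": 0,"dy": 0,"dz": 3,"gripper": -1},{"rx": 0,"ry": 0,"rz": 0,"dx": 0,"dy": 0,"dz": 3,"gripper": -1},{"rx": 0,"ry": 0,"rz": 0,"dx": 0,"dy": 0,"dz": 3,"gripper": -1},{"rx": 0,"ry": 0,"rz": 0,"dx": 0,"dy": 0,"dz": 0,"gripper": -1}]}}

```text
clock: 10.78
tcp_pos: [0.5018, 0.1872, 0.1659]
orientation: [-2.513, -1.885, 0.001]
contact_force: [0.2, -0.2, -4.2]
grip_width: 0.0132
gripper_force: 58.6
```

{"fn": "step_arm", "kwargs": {"moves": [{"rx": 0,"ry": 0,"rz": 0,"dx": 0,"dy": 0,"dz": 4,"gripper": -1},{"rx": 0,"ry": 0,"rz": 0,"dx": 0,"dy": 0,"dz": 4,"gripper": -1},{"rx": 0,"ry": 0,"rz": 0,"dx": 0,"dy": 0,"dz": 5,"gripper": -1},{"rx": 0,"ry": 0,"rz": 0,"dx": 0,"dy": 0,"dz": 5,"gripper": -1},{"rx": 0,"ry": 0,"rz": 0,"dx": 0,"dy": 0,"dz": 5,"gripper": -1},{"rx": 0,"ry": 0,"rz": 0,"dx": 0,"dy": 0,"dz": 5,"gripper": -1},{"rx": 0,"ry": 0,"rz": 0,"dx": 0,"dy": 0,"dz": 4,"gripper": -1},{"rx": 0,"ry": 0,"rz": 0,"dx": 0,"dy": 0,"dz": 3,"gripper": -1},{"rx": 0,"ry": 0,"rz": 0,"dx": 0,"dy": 0,"dz": 0,"gripper": -1},{"rx": 0,"ry": 0,"rz": 0,"dx": 0,"dy": 0,"dz": 0,"gripper": -1}]}}

```text
clock: 12.02
tcp_pos: [0.5021, 0.1874, 0.1315]
orientation: [2.513, 1.885, 0.001]
contact_force: [0.8, 0.2, -4.0]
grip_width: 0.0132
gripper_force: 58.6
```

Still no contact with 8 mm to go. I'll lower it gently until it bears on the wood.

{"fn": "step_arm", "kwargs": {"moves": [{"rx": 0,"ry": 0,"rz": 0,"dx": 0,"dy": 0,"dz": 2,"gripper": -1},{"rx": 0,"ry": 0,"rz": 0,"dx": 0,"dy": 0,"dz": 2,"gripper": -1},{"rx": 0,"ry": 0,"rz": 0,"dx": 0,"dy": 0,"dz": 2,"gripper": -1},{"rx": 0,"ry": 0,"rz": 0,"dx": 0,"dy": 0,"dz": 1,"gripper": -1},{"rx": 0,"ry": 0,"rz": 0,"dx": 0,"dy": 0,"dz": 0.5,"gripper": -1},{"rx": 0,"ry": 0,"rz": 0,"dx": 0,"dy": 0,"dz": 0,"gripper": -1},{"rx": 0,"ry": 0,"rz": 0,"dx": 0,"dy": 0,"dz": 0,"gripper": -1}]}}

```text
clock: 12.9
tcp_pos: [0.502, 0.1874, 0.1239]
orientation: [2.513, 1.885, 0.0]
contact_force: [1.0, 1.3, -4.1]
grip_width: 0.013
gripper_force: 58.6
```

{"fn": "step_arm", "kwargs": {"moves": [{"rx": 0,"ry": 0,"rz": 0,"dx": 0,"dy": 0,"dz": 0.5,"gripper": -1},{"rx": 0,"ry": 0,"rz": 0,"dx": 0,"dy": 0,"dz": 0.5,"gripper": -1},{"rx": 0,"ry": 0,"rz": 0,"dx": 0,"dy": 0,"dz": 0,"gripper": -1},{"rx": 0,"ry": 0,"rz": 0,"dx": 0,"dy": 0,"dz": 0,"gripper": -1}]}}

```text
clock: 13.4
tcp_pos: [0.502, 0.1874, 0.1235]
orientation: [2.513, 1.884, 0.0]
contact_force: [-3.2, -1.0, 5.7]
grip_width: 0.0134
gripper_force: 60.1
```

The wood now carries the lock, at the expected height. I'll release and go straight up.

{"fn": "step_arm", "kwargs": {"moves": [{"rx": 0,"ry": 0,"rz": 0,"dx": 0,"dy": 0,"dz": 0,"gripper": -0.5},{"rx": 0,"ry": 0,"rz": 0,"dx": 0,"dy": 0,"dz": 0,"gripper": -0.2},{"rx": 0,"ry": 0,"rz": 0,"dx": 0,"dy": 0,"dz": 0,"gripper": 0},{"rx": 0,"ry": 0,"rz": 0,"dx": 0,"dy": 0,"dz": 0,"gripper": 0},{"rx": 0,"ry": 0,"rz": 0,"dx": 0,"dy": 0,"dz": -10,"gripper": 0},{"rx": 0,"ry": 0,"rz": 0,"dx": 0,"dy": 0,"dz": -15,"gripper": 0},{"rx": 0,"ry": 0,"rz": 0,"dx": 0,"dy": 0,"dz": -20,"gripper": 0},{"rx": 0,"ry": 0,"rz": 0,"dx": 0,"dy": 0,"dz": -25,"gripper": 0},{"rx": 0,"ry": 0,"rz": 0,"dx": 0,"dy": 0,"dz": -25,"gripper": 0},{"rx": 0,"ry": 0,"rz": 0,"dx": 0,"dy": 0,"dz": -25,"gripper": 0},{"rx": 0,"ry": 0,"rz": 0,"dx": 0,"dy": 0,"dz": 0,"gripper": 0}]}}

```text
clock: 14.78
tcp_pos: [0.5032, 0.1881, 0.2457]
orientation: [2.512, 1.884, 0.008]
contact_force: [-0.3, -0.5, 0.3]
grip_width: 0.0423
gripper_force: 0.0
```

Run:
```python
from go import *
i=r.grab_frame("scene");cv2.imwrite("pics/s5.png",np.hstack([cv2.resize(i[250:410,330:470],(525,600),interpolation=2),cv2.resize(i[170:340,160:310],(265,300),interpolation=2).repeat(2,0)[:600]]))
```

```text
(no output)
```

View pics/s5.png

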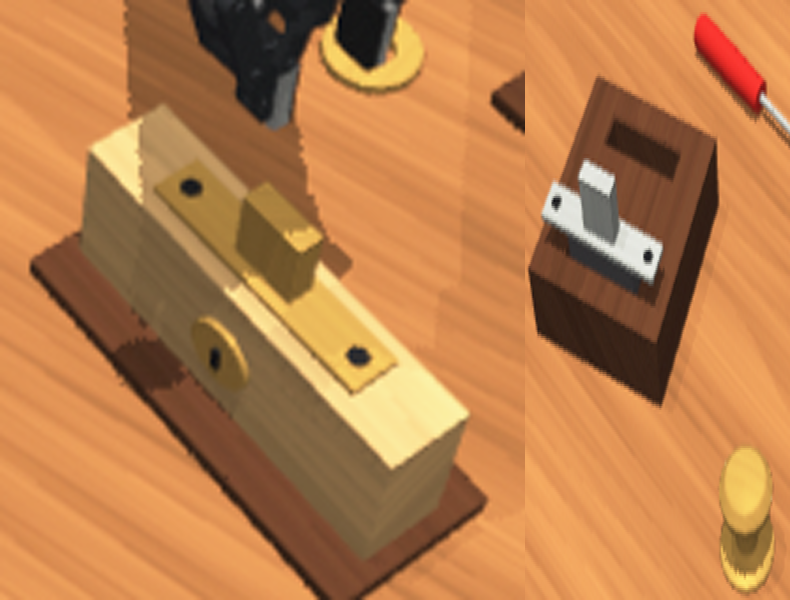

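The faceplate lies flat on the oak (crop (275,270)), the fingers are clear, and the steel lock and knob are undisturbed.

```bash
python3 -c "
from bench import r
print(r.hand_in())"
```

```text
the job is handed in; nothing more can be done
None
```

The brass deadlock is fully home in the right-hand oak sample with its faceplate flat on the wood; I lowered it in under control and let go, left the steel lock and knob undisturbed, and handed the job in at about 15 s.

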